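Roll a piston pin under the comparator plunger

ROBOT

A 6-joint arm with a two-finger parallel gripper is mounted at the origin on the work surface. World frame = base frame: x ahead of the robot, y to its left, z up, the work surface at z = 0. Lengths are in m, angles in degrees, forces in N, time in s.
With the tool pointing down it reaches from about 0.25 to 0.725 m from the base axis. Payload 9.7 kg.
Tool frame: the origin (TCP) lies between the finger pads; the fingertips stand 19 mm ahead of it and the grasp point (between the pads) is the TCP; z points along the fingers, y is the line along which they close (so a half turn about z gives the same grasp; the last joint's range is limited). The gripper opens to 85 mm and grips with 20 to 120 N. Pads are 22 mm wide; open, the fingers measure 114 mm over their backs; the gripper's body (76 mm by 85 mm) begins 54 mm behind the grasp point. The pads swing forward as they close: fully open they stand 13 mm farther back than shut.
Start: joints at [-68.067, 4.979, 10.078, 95.1, 0, 90], TCP at [0.205, -0.51, 0.25] pointing down, gripper open.
Joint ranges: [-179.16, 179.16], [-48.56, 103.87], [-65.8, 70.77], [-126.05, 130.52], [-82.76, 87.17], [-180, 180]. Speed limits (degrees/s): [127.2, 127.2, 147.25, 180, 180, 180].

INTERFACE

Orientations are given as [roll, pitch, yaw] about the fixed x, y, z axes, in that order (R = Rz(yaw) Ry(pitch) Rx(roll)).
In Python, from workcell import telemetry, camera, calibration, workorder gives the robot as it stands.
- The arm moves only by the tool play_rows, never from a script. Its argument "increments" is a list of rows, each a list of 3 entries, a list of its own where there are three numbers: the shift along the tool's x, y, z in mm, then the turn, a rotation vector about the tool's x, y, z in degrees, then the closure, from 0 (fully open) to 1 (shut). In form: [[[x, y, z], [ax, ay, az], jaw], ...]. A call has 1 to 20 rows; each row is the pose to reach, as a shift and turn from the pose commanded when the call began, along the tool's axes at that moment; what a row does not reach only later rows make up. A row lasts 1/10 s, in which the tool goes at most 50 mm and 8.59 degrees, less where a joint would pass 70% of its speed; a pose out of reach is approached as far as the arm can. A call with a gripper value outside its range is refused whole. The fingers move at their own pace and stop on an object; "grip_force" is the grip in N (left out, the last holds). Time passes only in rows, so rows that repeat a pose let the fingers close. It gives the time, the measured TCP pose, the force, the opening and the grip force at its end, in the units of the state.
- telemetry.get_obs(): the state, without advancing time (a new reading comes with each control period).
- camera(name): name is "scene" or "top" or "wrist"; returns (picture, depth): 400x640x3 uint8, red, green, blue; 400x640 float32, m along the optical axis (not along the pixel's ray), 0 where there is no reading.
- calibration(name): a dict with "vertical_fov" (degrees; the focal length in pixels is half the picture's height over the tangent of half this angle, whatever the lens; pixels are square), "cx", "cy" (the principal point, pixels), "k1" (the pictures are not rectified: a ray, as slopes to the right and down, at radius r is drawn at 1 + k1 r^2 times it, then the intrinsics apply), "rvec" (rotation vector, rad) and "tvec" (3), from world to camera coordinates, as OpenCV has them; the wrist camera has in their place "hand_eye" (4x4, takes a point from camera to tool coordinates, whose origin is the TCP and whose axes are the flange's). Camera axes: x right, y down, z forward; pixel columns grow to the right and rows downward; lengths in m; the calibration is good to about 2 mm. A picture is of the moment at which its call begins: read the wrist's pose just before it. calibration takes no time and is no camera call.
- workorder.job_done(): hands the job in; it is judged then, once.
The state is a dict: "time": time; "q": joint angles; "qd": joint speeds; "joint_efforts": joint torques, N m; "ee_pos": TCP position; "tcp_rot": TCP orientation; "wrist_force": force on the tool from outside, world axes, zero at the start; "torque": the same for the moment, N m; "opening": finger opening in m; "grasp_force": force on a finger pad.
Only numpy, scipy, OpenCV 4.12 (cv2) and the standard library are available. Lean on these libraries where they do the work, as an engineer would, in place of code of your own. Each camera call takes 0.05 s, during which the arm holds its last target. There are 200 camera calls.

TASK

Gauge the piston pin that lies on the granite base of the comparator: push its side so that it rolls along the stone, in under the sprung plunger, until it bears lightly (a few newtons) and squarely on the back stop, and hold that light touch for a moment. Do not lift the pin, do not ram it into the stop and do not knock the stand; then back off and press the grey data key right down to take the reading, leaving the pin where it is and everything else alone.

Things in the scene. Friction and masses are not known exactly. Their poses are not given: they have to be found in the camera images.
- comparator: Fixed comparator stand: black granite base 300 (x) x 260 (y) x 50 mm high, a 32 mm column at x = +118 mm carrying an arm and a dial indicator over the plunger. Origin at the centre of the base's underside; x points from the open front edge to the column, y left, z up. The granite's top is at z = 50 mm.
- dial_bottom (a point): Lowest point of the dial's round case, 136 mm above the bench, over the plunger's axis. The case is 60 mm across (y) and reaches 16 mm toward the front, so a gripper pointing straight down behind the pin would hit it: tilt the tool 30 to 45 deg, its body leaning back toward the front edge.
- plunger_axis (a point): Point on the granite's top (50 mm above the bench) straight below the plunger's axis, at x = +55 mm, y = 0 of the comparator.
- plunger (a joint): Lift of the sprung plunger in m: 0 at rest, about 0.0025 with the pin fully under it. Its tip is a disc 20 mm across, the rim bevelled to a 12 mm flat, which rests 37.5 mm above the granite. The spring presses with about 1 N: running in under it the pin resists a push by 1 to 6 N, before it reaches the stop.
- back_stop: The adjustable back stop: a steel bar across the base (12 mm thick, 90 wide, 32 high) held by two rods in fixed clamp blocks. Origin on the granite at the nominal place of the bar's front face, 75 mm behind the base's centre, x away from the pin. The bar was clamped by hand, its face up to 5 mm before or behind the origin: only touch tells. A pin on it has its axis 20 mm before the face.
- pin: The piston pin to be gauged: plain ground steel cylinder 40 mm diameter, 100 mm long, dark bore in its ends, 0.55 to 0.9 kg, lying on the granite across the base. Origin at its centre, on its axis, 20 mm above the granite; its own y axis is the cylinder's axis, x and z turn as it rolls. Smooth and oiled (friction about 0.3): it rolls freely, and on from a quick push.
- pin_center (a point): The centre of the pin, on its axis (same point as the pin's origin).
- data_key (a joint): Travel of the data key in m: 0 up, 0.006 fully down, springs back; about 5 N to press right down.
- data_key_top (a point): Centre of the top of the data key: a round grey button 30 mm across with a black collar, on a light data sender box (70 x 110 x 26 mm) fixed to the bench on one side of the stand, left or right from run to run.
- vee_block: Bystander: steel vee block 60 x 45 x 40 mm on the bench, on the other side of the stand from the key. Origin at its underside.
- ring_gauge: Bystander: steel ring 36 mm across, 14 mm high, on the right edge of the granite (y about -106 mm). Origin at its underside.
- gauge_block: Bystander: steel block 35 x 9 x 30 mm high standing on the left edge of the granite (y about +112 mm). Origin at its underside.
- spare_pin_a: Bystander: another piston pin, standing on end in the blue tray to the left. Origin at its foot.
- spare_pin_b: Bystander: a third piston pin, standing on end in the same tray. Origin at its foot.
- micrometer: Bystander: outside micrometer lying on the bench to the right. Origin at its underside by the frame.
- plug_gauge: Bystander: double-ended plug gauge, 116 mm long, lying on the bench to the right. Origin at the underside of its handle.
Things that resemble listed ones, but are neither listed nor needed, are in the scene too. Of the things that look like the part that bears data_key, the smaller one is meant. What is shaped like the pin but purple is not meant.

How it is judged (in metres and radians):
On the way, in this order (a step that is already met when the one before it is completed fails the run):
1. the pin has rolled over on the stone (turned by more than about 60 degrees) (angle between pin's own z axis and vertical above 1.05 rad).
2. the pin bears lightly (1 N or more) on the back stop, square to it, with the plunger up on it, for 0.4 s (x of pin_center in the frame of back_stop between -0.0265 and -0.0135 m and angle between the y axis of pin and the y axis of back_stop, either way round below 0.05 rad and y of pin_center in the frame of back_stop between -0.035 and 0.035 m and value of joint plunger above 0.0012 m and linear speed of pin below 0.01 m/s and contact force between pin and back_stop above 1 N), for 0.4 s.
3. with the pin in place and let go, the data key is pressed right down (x of pin_center in the frame of back_stop between -0.0265 and -0.0135 m and angle between the y axis of pin and the y axis of back_stop, either way round below 0.05 rad and y of pin_center in the frame of back_stop between -0.035 and 0.035 m and value of joint plunger above 0.0012 m and linear speed of pin below 0.01 m/s and value of joint data_key above 0.0045 m and contact force between the fingers and pin below 0.1 N), for 0.1 s.
At the end, for the whole second after the job is handed in: The pin lies still at the bar of the back stop, its axis 13.5 to 26.5 mm before the stop's origin and square to it within 0.05 rad, its middle within 35 mm of the plunger sideways, the plunger lifted by more than 1.2 mm; the data key is up again (x of pin_center in the frame of back_stop between -0.0265 and -0.0135 m and angle between the y axis of pin and the y axis of back_stop, either way round below 0.05 rad and y of pin_center in the frame of back_stop between -0.035 and 0.035 m and value of joint plunger above 0.0012 m and linear speed of pin below 0.01 m/s and value of joint data_key below 0.002 m); the robot touches nothing.
It fails at once if the pin is rammed into the back stop (more than 12 N) (contact force between pin and back_stop above 12 N).
It fails at once if the pin is lifted off the stone or falls off it (its centre more than 8 mm from its rolling height) (z of pin_center in the frame of comparator above 0.078 m or z of pin_center in the frame of comparator below 0.062 m).
It fails at once if the robot knocks the stand, its dial, plunger or stop (more than 8 N) (contact force between the arm and comparator above 8 N).
It fails at once if a bystander is moved by more than 15 mm (distance of any of vee_block, ring_gauge, gauge_block, spare_pin_a, spare_pin_b, micrometer, plug_gauge from where it was at the start of the episode above 0.015 m).
It also fails if it takes over 72 s, if anything falls off the work surface, if the arm or the gripper's body presses on something with over 40 N, if the wrist force passes 120 N, or if a joint passes its speed limit or range.

## Working session

There is one attempt and no reset: what is moved stays moved. The work goes in short steps, Python scripts to look and compute and a tool call to move; the robot and the scene stay as the last step left them, time stands still between calls to the robot, and variables do not carry over. Pictures are saved under pics/ and viewed, at most 10 in all, crops included, and the job is handed in when it is done.

Besides the shell and the picture viewer there is one more tool, called after "Call:" as name(argument=value, ...), one argument or row to a line, values as JSON. play_rows: Moves the arm, as the interface text tells. Its arguments: {"type":"object","properties":{"increments":{"type":"array"},"grip_force":{"type":"number"}},"required":["increments"]}

```bash
ls; mkdir -p pics
cat > h.py <<'E'
import numpy as np, cv2
from scipy.spatial.transform import Rotation as R
from workcell import telemetry, camera, calibration, workorder
def K(c):
    f=200/np.tan(np.radians(c["vertical_fov"])/2); return f
def unproj(name,u,v,depth,c=None,obs=None):
    c=c or calibration(name); f=K(c)
    xd=(np.asarray(u,float)-c["cx"])/f; yd=(np.asarray(v,float)-c["cy"])/f
    x,y=xd,yd
    for _ in range(20):
        s=1+c["k1"]*(x*x+y*y); x,y=xd/s,yd/s
    p=np.stack([x*depth,y*depth,depth*np.ones_like(x)],-1)
    if "rvec" in c:
        Rm=cv2.Rodrigues(np.array(c["rvec"],float))[0]; return (p-np.array(c["tvec"]).ravel())@Rm
    H=np.array(c["hand_eye"]); p=p@H[:3,:3].T+H[:3,3]
    return p@R.from_euler('xyz',obs["tcp_rot"],degrees=True).as_matrix().T+np.array(obs["ee_pos"])
E
python3 - <<'E'
from h import *
o=telemetry.get_obs(); print(o)
for n in("scene","top"):
    im,d=camera(n); cv2.imwrite(f"pics/{n}0.png",im[:,:,::-1]); np.save(f"pics/{n}0.npy",d); print(calibration(n))
a=cv2.imread("pics/scene0.png");b=cv2.imread("pics/top0.png")
E
```

```text
pics
{'time': 0.0, 'q': array([-6.80672377e+01,  5.01059683e+00,  1.00338943e+01,  9.51005056e+01,
        5.34825535e-04,  9.00004715e+01]), 'qd': array([-0.03166957, -0.02835073,  0.01342554,  0.02159794, -0.05106815,
       -0.01684842]), 'joint_efforts': array([ 7.02972702e-04, -5.20388246e+01,  4.64807081e+01,  1.61281053e-02,
        4.41179679e-05,  1.13036083e-05]), 'ee_pos': array([ 0.20535707, -0.50999225,  0.24958288]), 'tcp_rot': array([-1.79922792e+02, -5.34189700e-04,  2.19322901e+01]), 'wrist_force': array([-0.55960315,  0.47818911,  0.04478824]), 'torque': array([ 0.00210009, -0.03306807,  0.02384677]), 'grasp_force': 0.0, 'opening': 0.08563900063932797}
{'vertical_fov': 56.85853136643582, 'cx': 322.9815365842633, 'cy': 199.18257280522292, 'k1': -0.040861187852518854, 'rvec': array([ 1.99103219,  1.19475973, -0.58970838]), 'tvec': array([-0.25402729, -0.18021712,  1.36984324])}
{'vertical_fov': 46.813682463784104, 'cx': 320.9544396487978, 'cy': 198.67653513955602, 'k1': -0.08685097417977632, 'rvec': array([ 2.19574379, -2.17237075,  0.08603477]), 'tvec': array([0.02258292, 0.50217942, 1.38837622])}
```

View pics/scene0.png

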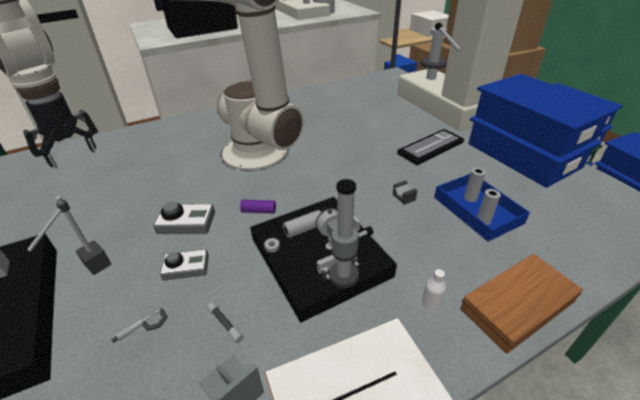

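View pics/top0.png

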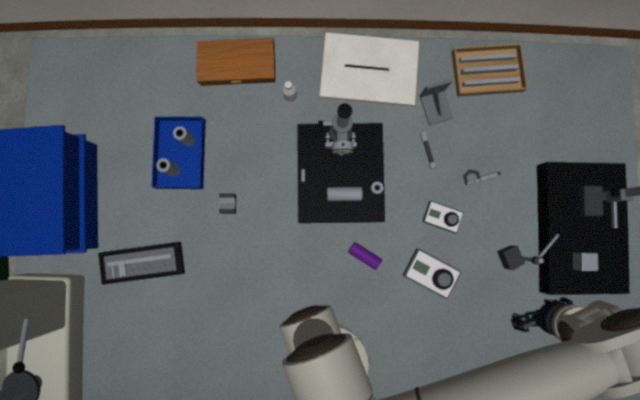

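In the pictures:
- **Pin candidates:** the steel cylinder on the granite at top (345,194), the purple one at (365,256), and the spare pins at (180,132) and (163,165). I choose (345,194).
- **Key candidates:** the box at top (443,217) and the larger box at (433,272). I choose the smaller one, with its key at about (451,219).

I'll check both choices in one crop.

Run:
```python
from h import *
b=cv2.imread("pics/top0.png")
cv2.imwrite("pics/crop1.png",cv2.resize(b[110:300,285:475],None,fx=3.1,fy=3.1,interpolation=cv2.INTER_CUBIC))
d=np.load("pics/top0.npy")
v,u=np.mgrid[0:400,0:640]
P=unproj("top",u,v,d)
np.save("pics/P.npy",P)
# granite top
m=(abs(P[...,2]-.05)<.006)&(u>285)&(u<395)&(v>110)&(v<235)
pts=P[m][:,:2].astype(np.float32)
print(m.sum(),cv2.minAreaRect(pts),cv2.boxPoints(cv2.minAreaRect(pts)))
m=(P[...,2]>.075)&(P[...,2]<.096)&(u>315)&(u<370)&(v>180)&(v<208)
q=P[m]; print("pin",m.sum(),cv2.minAreaRect(q[:,:2].astype(np.float32)),q[:,2].max())
for n,(u0,u1,v0,v1) in dict(small=(415,470,195,240),big=(398,468,242,303)).items():
    s=np.s_[v0:v1,u0:u1]; q=P[s].reshape(-1,3); q=q[q[:,2]>.018]; print(n,cv2.minAreaRect(q[:,:2].astype(np.float32)),np.percentile(q[:,2],[10,50,90,99]))
    k=q[q[:,2]>np.percentile(q[:,2],50)+.005]; print(len(k),k.mean(0),k[:,2].max(),np.ptp(k,axis=0))
```

```text
6731 ((0.581766664981842, -0.028004184365272522), (0.3014293909072876, 0.2606956362724304), 1.5054552555084229) [[ 0.42767948  0.09833905]
 [ 0.43452853 -0.16226661]
 [ 0.73585385 -0.15434742]
 [ 0.7290048   0.10625824]]
pin 458 ((0.513493001461029, -0.03881188482046127), (0.03824779391288757, 0.09943357110023499), 0.9828910827636719) 0.09593834532983408
small ((0.4478780925273895, -0.18546709418296814), (0.09595748037099838, 0.43593069911003113), 1.2400063276290894) [0.02426009 0.02911623 0.04395522 0.05413101]
194 [ 0.44272742 -0.34960312  0.0857487 ] 1.4223635565224328 [0.09605707 0.41821828 1.38824578]
big ((0.3421895503997803, -0.1832796335220337), (0.43144452571868896, 0.09725330024957657), 63.428749084472656) [0.0341598  0.03924472 0.06001764 0.07336226]
368 [ 0.27118735 -0.32014917  0.09649059] 1.4223635565224328 [0.16012558 0.40897744 1.37807716]
```

View pics/crop1.png

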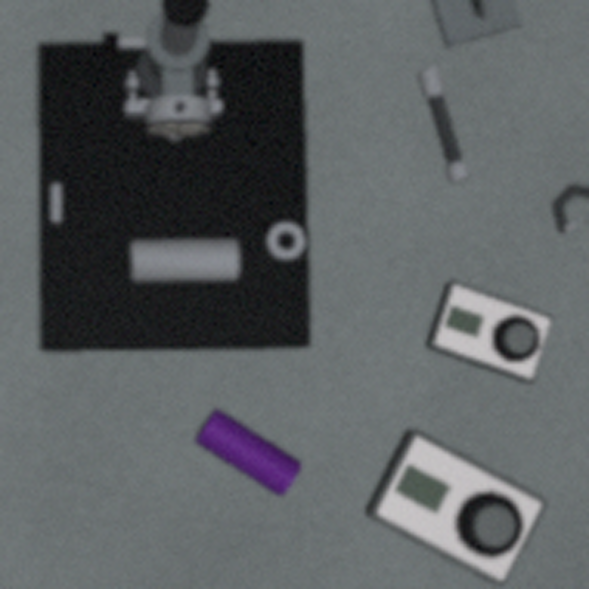

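The crop confirms both choices. The steel pin lies on the granite, and the smaller sender box has its key at crop (517,338), which is full-picture (452,219). The purple pin and the bigger box are decoys.

Run:
```python
from h import *
P=np.load("pics/P.npy")
print("key",np.median(P[216:223,449:455].reshape(-1,3),0), "bench/box", np.median(P[208:213,438:442].reshape(-1,3),0))
print(calibration("wrist")["hand_eye"])
y=np.radians(1.5); C=np.array([.5818,-.028]); ex=np.array([np.cos(y),np.sin(y)]); ey=np.array([-ex[1],ex[0]])
q=np.array([.5135,-.0388]); print("pin comp",(q-C)@ex,(q-C)@ey)
o=telemetry.get_obs(); R0=R.from_euler('xyz',o["tcp_rot"],degrees=True)
# target: TCP with 36.87 tilt; tip corner = TCP + L*z + .011*x
Rt=R.from_euler('xyz',[180,-36.87,1.5],degrees=True)
L=.014
corner=np.r_[C+ex*-.113+ey*-.0095,.073]
T=corner-Rt.apply([.011,0,L]); print("TCP target",T)
print("shift mm",R0.inv().apply(T-np.array(o["ee_pos"]))*1000,"up0.2:",R0.inv().apply(T+[-.0,0,.12]-np.array(o["ee_pos"]))*1000,"rot",np.degrees((R0.inv()*Rt).as_rotvec()))
```

```text
key [ 0.44290697 -0.36360057  0.04937144] bench/box [ 0.47046759 -0.33161675  0.02918545]
[[ 8.96417937e-04 -9.56137873e-01 -2.92915626e-01  7.48638253e-02]
 [ 9.99999537e-01  9.59716026e-04 -7.23871181e-05  4.42215162e-04]
 [ 3.50327885e-04 -2.92915425e-01  9.56138291e-01 -1.24141100e-01]
 [ 0.00000000e+00  0.00000000e+00  0.00000000e+00  1.00000000e+00]]
pin comp -0.06855930633755562 -0.009008413540308282
TCP target [ 0.45189329 -0.04090498  0.07759997]
shift mm [ 403.91561593 -342.87231509  172.46425935] up0.2: [ 403.91527522 -343.0155713    52.46434486] rot [-6.63852283 36.48534018 19.69789347]
```

Run:
```python
from h import *
y=np.radians(1.5); C=np.array([.5818,-.028]); ex=np.array([np.cos(y),np.sin(y)]); ey=np.array([-ex[1],ex[0]])
o=telemetry.get_obs(); R0=R.from_euler('xyz',o["tcp_rot"],degrees=True)
Rt=R.from_euler('xyz',[180,-45,1.5],degrees=True)
corner=np.r_[C+ex*-.113+ey*-.0095,.072]
T=corner-Rt.apply([.011,0,.014]); print("TCP target",T)
print("up:",R0.inv().apply(T+[0,0,.1]-np.array(o["ee_pos"]))*1000,"rot",np.degrees((R0.inv()*Rt).as_rotvec()))
```

```text
TCP target [ 0.45141579 -0.04091749  0.07412132]
up: [ 403.46773266 -343.15429456   75.9431774 ] rot [-8.08620593 44.52447142 19.34047643]
```

Call:
play_rows(
  increments=[
    [[200,-172,38],[-4,22,9.7],0.4],
    [[403.5,-343,76],[-8.09,44.52,19.34],0.4],
    [[403.5,-343,76],[-8.09,44.52,19.34],0.4],
    [[403.5,-343,76],[-8.09,44.52,19.34],0.4],
    [[403.5,-343,76],[-8.09,44.52,19.34],0.4],
    [[403.5,-343,76],[-8.09,44.52,19.34],0.4],
    [[403.5,-343,76],[-8.09,44.52,19.34],0.4],
    [[403.5,-343,76],[-8.09,44.52,19.34],0.4],
    [[403.5,-343,76],[-8.09,44.52,19.34],0.4],
    [[403.5,-343,76],[-8.09,44.52,19.34],0.4],
    [[403.5,-343,76],[-8.09,44.52,19.34],0.4],
    [[403.5,-343,76],[-8.09,44.52,19.34],0.4],
    [[403.5,-343,76],[-8.09,44.52,19.34],0.4],
    [[403.5,-343,76],[-8.09,44.52,19.34],0.4],
    [[403.5,-343,76],[-8.09,44.52,19.34],0.4],
    [[403.5,-343,76],[-8.09,44.52,19.34],0.4],
  ],
)

```text
time: 1.7
ee_pos: [0.4804, -0.0491, 0.1765]
tcp_rot: [-179.7, -43.6, 1.4]
wrist_force: [0.4, -0.4, 1.1]
opening: 0.0508
grasp_force: 0.0
```

Call:
play_rows(
  increments=[
    [[0,0,0],[0,0,0],0.4],
    [[0,0,0],[0,0,0],0.4],
  ],
)

```text
time: 1.9
ee_pos: [0.4804, -0.0487, 0.1764]
tcp_rot: [-179.7, -43.5, 1.5]
wrist_force: [0.3, 0.6, 0.2]
opening: 0.0515
grasp_force: 0.0
```

Run:
```python
from h import *
o=telemetry.get_obs(); print(o["ee_pos"],o["tcp_rot"],o["wrist_force"])
Rt=R.from_euler('xyz',o["tcp_rot"],degrees=True)
im,d=camera("wrist"); cv2.imwrite("pics/w1.png",im[:,:,::-1]); c=calibration("wrist")
v,u=np.mgrid[0:400,0:640]
P=unproj("wrist",u,v,d,c,o); np.save("pics/Pw.npy",P)
t=(P-o["ee_pos"])@Rt.as_matrix()   # tool coords
m=(d>0)&(t[...,2]<.03)&(t[...,2]>-.03)&(abs(t[...,1])<.08)&(abs(t[...,0])<.03)
q=t[m]; print(m.sum(),q.max(0),q.min(0),np.percentile(q[:,2],[90,97,99]))
for s in(1,-1):
    k=q[q[:,1]*s>0]; print(s,len(k),np.percentile(k,[1,50,99],axis=0))
y=np.radians(1.5); C=np.array([.5818,-.028]); ex=np.array([np.cos(y),np.sin(y)]); ey=np.array([-ex[1],ex[0]])
m=(P[...,2]>.078)&(P[...,2]<.1)&(abs((P[...,:2]-C)@ey)<.09)&(np.abs((P[...,:2]-C)@ex+.065)<.045)&(d>0)&~m
r=cv2.minAreaRect(P[m][:,:2].astype(np.float32)); print("pin",m.sum(),r,P[m][:,2].max(),(np.array(r[0])-C)@ex,(np.array(r[0])-C)@ey)
```

```text
[ 0.48043938 -0.04870205  0.17642004] [-179.70731242  -43.54725361    1.47176321] [0.33823294 0.59240906 0.17409396]
5039 [0.01465655 0.0544237  0.0158791 ] [-0.01155791 -0.05486692 -0.02999874] [0.00614516 0.01093566 0.01347369]
1 2522 [[-0.00993422  0.02587427 -0.02977285]
 [ 0.0077024   0.02793422 -0.0124894 ]
 [ 0.01404742  0.04703049  0.01337394]]
-1 2517 [[-0.00976519 -0.04600574 -0.02978214]
 [ 0.00769079 -0.02696595 -0.01242162]
 [ 0.01398491 -0.02489152  0.01374973]]
pin 5142 ((0.5139234066009521, -0.03891662880778313), (0.036704059690237045, 0.09947159141302109), 1.9976623058319092) 0.09272388466040907 -0.0681390978137433 -0.009136085875018187
```

View pics/w1.png

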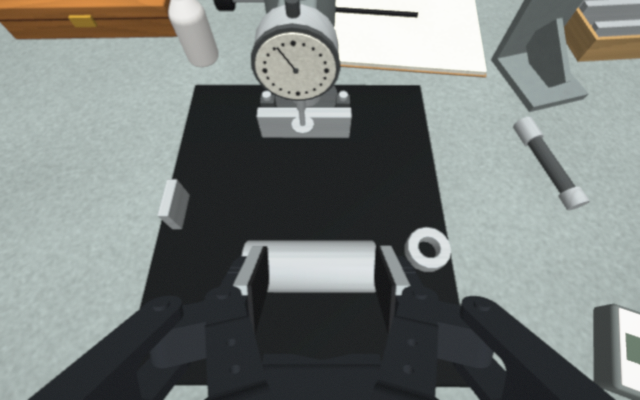

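The picture shows the pin between the fingertips at about (310,268), with the stop bar at (305,122) and the dial at (295,65). The arm stopped 30 mm short of the commanded pose, so I'll check the joints.

Run:
```python
from h import *
o=telemetry.get_obs(); print(o["q"])
y=np.radians(1.5); C=np.array([.5818,-.028]); ex=np.array([np.cos(y),np.sin(y)]); ey=np.array([-ex[1],ex[0]])
Rt=R.from_euler('xyz',o["tcp_rot"],degrees=True)
c=np.array(o["ee_pos"])+Rt.apply([.013,0,.015]); print("corner",c,(c[:2]-C)@ex,(c[:2]-C)@ey)
```

```text
[-10.41479308 -48.50713279 -48.44801672  47.17750026   8.46282658
 171.3033234 ]
corner [ 0.50021866 -0.04791715  0.17451798] -0.08207475196329983 -0.017774770169295507
```

```bash
cat >> h.py <<'E'
yw=np.radians(1.5); C=np.array([.5818,-.028]); ex=np.array([np.cos(yw),np.sin(yw)]); ey=np.array([-ex[1],ex[0]])
def pose(cx,cy,z,tilt,off=(.013,0,.015),yaw=1.5):
    Rt=R.from_euler('xyz',[180,-tilt,yaw],degrees=True)
    return np.r_[C+ex*cx+ey*cy,z]-Rt.apply(off),Rt
def row(p0,R0,cx,cy,z,tilt,**k):
    T,Rt=pose(cx,cy,z,tilt,**k)
    return np.round(R0.inv().apply(T-p0)*1000,1).tolist(),np.round(np.degrees((R0.inv()*Rt).as_rotvec()),2).tolist()
def where(o,off=(.013,0,.015)):
    Rt=R.from_euler('xyz',o["tcp_rot"],degrees=True); c=np.array(o["ee_pos"])+Rt.apply(off)
    return (c[:2]-C)@ex,(c[:2]-C)@ey,c[2]
E
python3 - <<'E'
from h import *
o=telemetry.get_obs(); p0=np.array(o["ee_pos"]);R0=R.from_euler('xyz',o["tcp_rot"],degrees=True)
for a in [(-.105,-.0095,.172,30),(-.105,-.0095,.12,30)]: print(row(p0,R0,*a))
E
```

```text
([-14.5, -8.4, -16.6], [-0.29, -13.55, 0.03])
([-50.3, -8.2, 21.1], [-0.29, -13.55, 0.03])
```

Call:
play_rows(
  increments=[
    [[-7,-4,-8],[0,-7,0],0.4],
    [[-14.5,-8.4,-16.6],[-0.3,-13.55,0],0.4],
    [[-14.5,-8.4,-16.6],[-0.3,-13.55,0],0.4],
    [[-32,-8.3,2],[-0.3,-13.55,0],0.4],
    [[-50.3,-8.2,21.1],[-0.3,-13.55,0],0.4],
    [[-50.3,-8.2,21.1],[-0.3,-13.55,0],0.4],
    [[-50.3,-8.2,21.1],[-0.3,-13.55,0],0.4],
    [[-50.3,-8.2,21.1],[-0.3,-13.55,0],0.4],
  ],
)

```text
time: 2.75
ee_pos: [0.459, -0.0403, 0.1282]
tcp_rot: [180.0, -30.2, 1.6]
wrist_force: [-0.5, 0.6, 0.1]
opening: 0.0514
grasp_force: 0.0
```

Run:
```python
from h import *
o=telemetry.get_obs(); p0=np.array(o["ee_pos"]);R0=R.from_euler('xyz',o["tcp_rot"],degrees=True)
print(o["q"],o["tcp_rot"],where(o))
for a in [(-.105,-.0095,.072,30)]: print(row(p0,R0,*a))
```

```text
[ -7.67135167 -38.86686323 -43.26297815  55.74092815   4.60376862
 171.95941756] [179.95196456 -30.18332491   1.61047504] (np.float64(-0.10427526449863624), np.float64(-0.009044082801776026), np.float64(0.1218135465989818))
([-25.6, 0.4, 42.7], [-0.01, -0.18, 0.1])
```

Call:
play_rows(
  increments=[
    [[-12,0.4,21],[0,0,0],0.4],
    [[-22,0.4,37],[0,0,0],0.4],
    [[-25.6,0.4,42.7],[0,0,0],0.4],
    [[-25.6,0.4,42.7],[0,0,0],0.4],
    [[-25.6,0.4,42.7],[0,0,0],0.4],
    [[-25.6,0.4,42.7],[0,0,0],0.4],
  ],
)

```text
time: 3.35
ee_pos: [0.4583, -0.0406, 0.0783]
tcp_rot: [179.9, -30.1, 1.6]
wrist_force: [0.4, -0.2, 0.1]
opening: 0.0514
grasp_force: 0.0
```

Run:
```python
from h import *
o=telemetry.get_obs(); p0=np.array(o["ee_pos"]);R0=R.from_euler('xyz',o["tcp_rot"],degrees=True)
print(o["q"],o["tcp_rot"],where(o),o["wrist_force"])
# contact at -.0885; push 20 rows: -0.105 -> -.089 in 4 rows..., 
xs=np.r_[-.1,-.096,-.093,-.091,-.089,-.0875,-.086+np.arange(14)*.002]
for i,x in enumerate(xs):
    print(list(row(p0,R0,x,-.0095,.072,30+max(0,i-6)*.35,))+[.4],end=",\n")
```

```text
[ -7.74376591 -38.39305085 -48.51164957  50.08600858   4.6331804
 171.88273949] [179.94919868 -30.12072045   1.62038316] (np.float64(-0.10499631601689477), np.float64(-0.00937686425731741), np.float64(0.07189663713456898)) [ 0.37758633 -0.20474759  0.12485201]
[[4.4, 0.1, 2.4], [-0.01, -0.12, 0.1], 0.4],
[[7.9, 0.1, 4.4], [-0.01, -0.12, 0.1], 0.4],
[[10.5, 0.1, 5.9], [-0.01, -0.12, 0.1], 0.4],
[[12.2, 0.1, 6.9], [-0.01, -0.12, 0.1], 0.4],
[[13.9, 0.1, 7.9], [-0.01, -0.12, 0.1], 0.4],
[[15.2, 0.1, 8.7], [-0.01, -0.12, 0.1], 0.4],
[[16.5, 0.1, 9.4], [-0.01, -0.12, 0.1], 0.4],
[[18.2, 0.1, 10.5], [-0.01, 0.23, 0.1], 0.4],
[[19.8, 0.1, 11.6], [-0.01, 0.58, 0.1], 0.4],
[[21.4, 0.1, 12.7], [-0.01, 0.93, 0.1], 0.4],
[[23.1, 0.1, 13.8], [-0.01, 1.28, 0.1], 0.4],
[[24.7, 0.1, 14.8], [-0.01, 1.63, 0.1], 0.4],
[[26.4, 0.1, 15.9], [-0.01, 1.98, 0.1], 0.4],
[[28.0, 0.2, 17.0], [-0.01, 2.33, 0.1], 0.4],
[[29.6, 0.2, 18.1], [-0.01, 2.68, 0.1], 0.4],
[[31.3, 0.2, 19.2], [-0.01, 3.03, 0.1], 0.4],
[[32.9, 0.2, 20.3], [-0.01, 3.38, 0.1], 0.4],
[[34.6, 0.2, 21.4], [-0.01, 3.73, 0.1], 0.4],
[[36.2, 0.2, 22.4], [-0.01, 4.08, 0.1], 0.4],
[[37.9, 0.2, 23.5], [-0.01, 4.43, 0.1], 0.4],
```

Call:
play_rows(
  increments=[
    [[4.4,0.1,2.4],[0,0,0],0.4],
    [[7.9,0.1,4.4],[0,0,0],0.4],
    [[10.5,0.1,5.9],[0,0,0],0.4],
    [[12.2,0.1,6.9],[0,0,0],0.4],
    [[13.9,0.1,7.9],[0,0,0],0.4],
    [[15.2,0.1,8.7],[0,0,0],0.4],
    [[16.5,0.1,9.4],[0,0,0],0.4],
    [[18.2,0.1,10.5],[0,0.23,0],0.4],
    [[19.8,0.1,11.6],[0,0.58,0],0.4],
    [[21.4,0.1,12.7],[0,0.93,0],0.4],
    [[23.1,0.1,13.8],[0,1.28,0],0.4],
    [[24.7,0.1,14.8],[0,1.63,0],0.4],
    [[26.4,0.1,15.9],[0,1.98,0],0.4],
    [[28,0.2,17],[0,2.33,0],0.4],
    [[29.6,0.2,18.1],[0,2.68,0],0.4],
    [[31.3,0.2,19.2],[0,3.03,0],0.4],
    [[32.9,0.2,20.3],[0,3.38,0],0.4],
    [[34.6,0.2,21.4],[0,3.73,0],0.4],
    [[36.2,0.2,22.4],[0,4.08,0],0.4],
    [[37.9,0.2,23.5],[0,4.43,0],0.4],
  ],
)

```text
time: 5.35
ee_pos: [0.5023, -0.0395, 0.0753]
tcp_rot: [180.0, -34.5, 1.6]
wrist_force: [-0.4, -0.6, 0.5]
opening: 0.0512
grasp_force: 0.1
```

```bash
cat > m.py <<'E'
from h import *
def pin(tag=None):
    o=telemetry.get_obs(); im,d=camera("wrist")
    if tag: cv2.imwrite(f"pics/{tag}.png",im[:,:,::-1])
    v,u=np.mgrid[0:400,0:640]; P=unproj("wrist",u,v,d,calibration("wrist"),o)
    Rt=R.from_euler('xyz',o["tcp_rot"],degrees=True); t=(P-o["ee_pos"])@Rt.as_matrix()
    X=(P[...,:2]-C)@ex; Y=(P[...,:2]-C)@ey; w=where(o)
    f=(abs(t[...,0])<.02)&(t[...,2]<.02)&(abs(t[...,1])<.06)
    # ridge of the pin: top band, bright pixels
    m=(d>0)&~f&(P[...,2]>.080)&(P[...,2]<.098)&(abs(Y)<.08)&(X>w[0]-.005)&(X<w[0]+.06)
    print("where",np.round(w,4),"F",np.round(o["wrist_force"],1),"t",o["time"],"rot",np.round(o["tcp_rot"],2))
    if m.sum()>100:
        r=cv2.minAreaRect(np.c_[X[m],Y[m]].astype(np.float32)); print("pin n",m.sum(),r,"zmax",P[m][:,2].max())
    return o
E
python3 - <<'E'
from m import *
o=pin("w2")
p0=np.array(o["ee_pos"]);R0=R.from_euler('xyz',o["tcp_rot"],degrees=True)
w=where(o); t0=-o["tcp_rot"][1]
for i in range(20):
    print(list(row(p0,R0,w[0]+.0026*(i+1),-.0095,.072,min(45,t0+(i+1)*.5)))+[.4],end=",\n")
E
```

```text
where [-0.0606 -0.0094  0.0703] F [-0.4 -0.6  0.5] t 5.35 rot [179.97 -34.45   1.61]
pin n 15615 ((-0.043208926916122437, -0.009077049791812897), (0.03428729251027107, 0.10021734982728958), 0.4473797082901001) zmax 0.09247157428289099
[[3.0, 0.1, 0.1], [-0.03, 0.5, 0.09], 0.4],
[[5.0, 0.1, 1.7], [-0.03, 1.0, 0.09], 0.4],
[[7.0, 0.1, 3.3], [-0.03, 1.5, 0.09], 0.4],
[[9.0, 0.1, 4.9], [-0.03, 2.0, 0.09], 0.4],
[[11.1, 0.1, 6.5], [-0.03, 2.5, 0.09], 0.4],
[[13.1, 0.1, 8.1], [-0.04, 3.0, 0.09], 0.4],
[[15.1, 0.1, 9.7], [-0.04, 3.5, 0.09], 0.4],
[[17.1, 0.1, 11.3], [-0.04, 4.0, 0.09], 0.4],
[[19.1, 0.1, 12.9], [-0.04, 4.5, 0.09], 0.4],
[[21.2, 0.1, 14.5], [-0.04, 5.0, 0.09], 0.4],
[[23.2, 0.1, 16.1], [-0.04, 5.5, 0.09], 0.4],
[[25.2, 0.1, 17.7], [-0.04, 6.0, 0.09], 0.4],
[[27.2, 0.1, 19.3], [-0.04, 6.5, 0.09], 0.4],
[[29.3, 0.2, 20.8], [-0.04, 7.0, 0.09], 0.4],
[[31.3, 0.2, 22.4], [-0.04, 7.5, 0.09], 0.4],
[[33.3, 0.2, 24.0], [-0.04, 8.0, 0.09], 0.4],
[[35.4, 0.2, 25.7], [-0.04, 8.5, 0.09], 0.4],
[[37.4, 0.2, 27.3], [-0.04, 9.0, 0.09], 0.4],
[[39.4, 0.2, 28.9], [-0.04, 9.5, 0.09], 0.4],
[[41.5, 0.2, 30.5], [-0.04, 10.0, 0.09], 0.4],
```

View pics/w2.png

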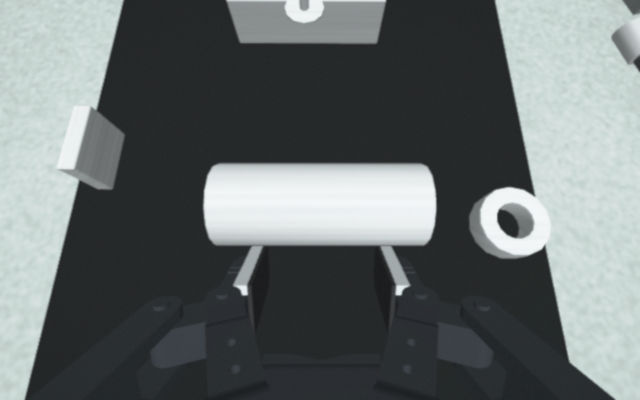

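The pin has rolled about 25 mm, stays square, and rests on the fingertips at about (250,250) and (395,250). Continuing.

Call:
play_rows(
  increments=[
    [[3,0.1,0.1],[0,0.5,0],0.4],
    [[5,0.1,1.7],[0,1,0],0.4],
    [[7,0.1,3.3],[0,1.5,0],0.4],
    [[9,0.1,4.9],[0,2,0],0.4],
    [[11.1,0.1,6.5],[0,2.5,0],0.4],
    [[13.1,0.1,8.1],[0,3,0],0.4],
    [[15.1,0.1,9.7],[0,3.5,0],0.4],
    [[17.1,0.1,11.3],[0,4,0],0.4],
    [[19.1,0.1,12.9],[0,4.5,0],0.4],
    [[21.2,0.1,14.5],[0,5,0],0.4],
    [[23.2,0.1,16.1],[0,5.5,0],0.4],
    [[25.2,0.1,17.7],[0,6,0],0.4],
    [[27.2,0.1,19.3],[0,6.5,0],0.4],
    [[29.3,0.2,20.8],[0,7,0],0.4],
    [[31.3,0.2,22.4],[0,7.5,0],0.4],
    [[33.3,0.2,24],[0,8,0],0.4],
    [[35.4,0.2,25.7],[0,8.5,0],0.4],
    [[37.4,0.2,27.3],[0,9,0],0.4],
    [[39.4,0.2,28.9],[0,9.5,0],0.4],
    [[41.5,0.2,30.5],[0,10,0],0.4],
  ],
)

```text
time: 7.4
ee_pos: [0.5538, -0.0383, 0.0736]
tcp_rot: [180.0, -44.5, 1.6]
wrist_force: [0.1, 0.1, -0.1]
opening: 0.051
grasp_force: 0.2
```

Run:
```python
from m import *
o=pin()
p0=np.array(o["ee_pos"]);R0=R.from_euler('xyz',o["tcp_rot"],degrees=True)
w=where(o); 
for i in range(20):
    print(list(row(p0,R0,w[0]+.0015*(i+1),-.0095,.0715,45))+[.4],end=",\n")
```

```text
where [-0.0085 -0.0095  0.072 ] F [ 0.1  0.1 -0.1] t 7.4 rot [179.96 -44.47   1.62]
pin n 14140 ((0.021396905183792114, -0.008985936641693115), (0.09982555359601974, 0.060167357325553894), 89.70014190673828) zmax 0.09546184885993832
[[0.6, -0.0, 1.5], [-0.05, 0.53, 0.09], 0.4],
[[1.7, -0.0, 2.6], [-0.05, 0.53, 0.09], 0.4],
[[2.7, -0.0, 3.6], [-0.05, 0.53, 0.09], 0.4],
[[3.8, -0.0, 4.7], [-0.05, 0.53, 0.09], 0.4],
[[4.9, -0.0, 5.7], [-0.05, 0.53, 0.09], 0.4],
[[6.0, -0.0, 6.8], [-0.05, 0.53, 0.09], 0.4],
[[7.0, -0.0, 7.8], [-0.05, 0.53, 0.09], 0.4],
[[8.1, 0.0, 8.9], [-0.05, 0.53, 0.09], 0.4],
[[9.2, 0.0, 9.9], [-0.05, 0.53, 0.09], 0.4],
[[10.2, 0.0, 11.0], [-0.05, 0.53, 0.09], 0.4],
[[11.3, 0.0, 12.0], [-0.05, 0.53, 0.09], 0.4],
[[12.4, 0.0, 13.1], [-0.05, 0.53, 0.09], 0.4],
[[13.4, 0.0, 14.1], [-0.05, 0.53, 0.09], 0.4],
[[14.5, 0.0, 15.2], [-0.05, 0.53, 0.09], 0.4],
[[15.6, 0.0, 16.2], [-0.05, 0.53, 0.09], 0.4],
[[16.7, 0.0, 17.3], [-0.05, 0.53, 0.09], 0.4],
[[17.7, 0.0, 18.3], [-0.05, 0.53, 0.09], 0.4],
[[18.8, 0.0, 19.4], [-0.05, 0.53, 0.09], 0.4],
[[19.9, 0.0, 20.4], [-0.05, 0.53, 0.09], 0.4],
[[20.9, 0.0, 21.5], [-0.05, 0.53, 0.09], 0.4],
```

Call:
play_rows(
  increments=[
    [[1.4,0,2],[0,0.53,0],0.4],
    [[2.7,0,3.2],[0,0.53,0],0.4],
    [[3.8,0,4.5],[0,0.53,0],0.4],
    [[4.9,0,5.7],[0,0.53,0],0.4],
    [[6,0,6.8],[0,0.53,0],0.4],
    [[7,0,7.8],[0,0.53,0],0.4],
    [[8.1,0,8.9],[0,0.53,0],0.4],
    [[9.2,0,9.9],[0,0.53,0],0.4],
    [[10.2,0,11],[0,0.53,0],0.4],
    [[11.3,0,12],[0,0.53,0],0.4],
    [[12.4,0,13.1],[0,0.53,0],0.4],
    [[13.4,0,14.1],[0,0.53,0],0.4],
    [[14.5,0,15.2],[0,0.53,0],0.4],
    [[15.6,0,16.2],[0,0.53,0],0.4],
    [[16.7,0,17.3],[0,0.53,0],0.4],
    [[17.4,0,18],[0,0.53,0],0.4],
    [[18.1,0,18.7],[0,0.53,0],0.4],
    [[18.8,0,19.4],[0,0.53,0],0.4],
  ],
)

```text
time: 9.25
ee_pos: [0.5807, -0.0375, 0.0729]
tcp_rot: [180.0, -45.0, 1.6]
wrist_force: [-0.2, -0.5, 0.1]
opening: 0.0511
grasp_force: 0.0
```

Run:
```python
from m import *
o=pin("w3")
```

```text
where [ 0.0184 -0.0095  0.0715] F [-0.2 -0.5  0.1] t 9.25 rot [179.96 -44.96   1.62]
pin n 16838 ((0.04811364412307739, -0.007597535848617554), (0.10254513472318649, 0.0605727918446064), 89.99465942382812) zmax 0.09795738443906536
```

View pics/w3.png

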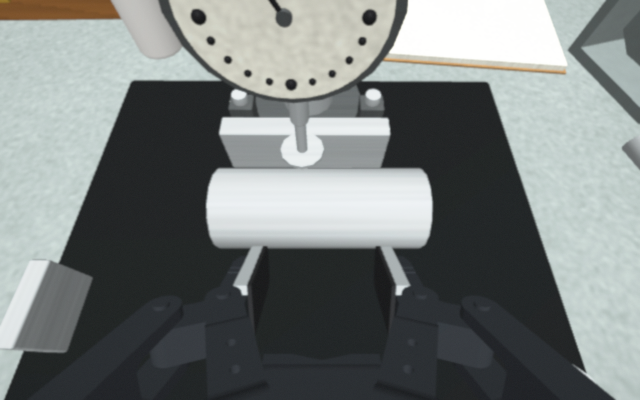

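The pin is square at about (318,208), just in front of the plunger tip at (302,150), with the stop bar behind it. I'll advance slowly from here.

Call:
play_rows(
  increments=[
    [[0.4,0,0.4],[0,0,0],0.4],
    [[0.8,0,0.8],[0,0,0],0.4],
    [[1.3,0,1.3],[0,0,0],0.4],
    [[1.7,0,1.7],[0,0,0],0.4],
    [[2.1,0,2.1],[0,0,0],0.4],
    [[2.5,0,2.5],[0,0,0],0.4],
    [[2.9,0,2.9],[0,0,0],0.4],
    [[3.4,0,3.4],[0,0,0],0.4],
    [[3.8,0,3.8],[0,0,0],0.4],
    [[4.2,0,4.2],[0,0,0],0.4],
  ],
)

```text
time: 10.3
ee_pos: [0.5865, -0.0374, 0.0729]
tcp_rot: [180.0, -44.9, 1.6]
wrist_force: [-5.4, -0.5, 3.0]
opening: 0.0514
grasp_force: 2.5
```

Call:
play_rows(
  increments=[
    [[0.4,0,0.4],[0,0,0],0.4],
    [[0.8,0,0.8],[0,0,0],0.4],
    [[1.2,0,1.2],[0,0,0],0.4],
    [[1.6,0,1.6],[0,0,0],0.4],
    [[2,0,2],[0,0,0],0.4],
  ],
)

```text
time: 10.8
ee_pos: [0.5894, -0.0373, 0.0729]
tcp_rot: [180.0, -45.0, 1.6]
wrist_force: [-4.7, -0.5, 2.4]
opening: 0.0513
grasp_force: 2.2
```

Call:
play_rows(
  increments=[
    [[0.4,0,0.4],[0,0,0],0.4],
    [[0.8,0,0.8],[0,0,0],0.4],
    [[1.2,0,1.2],[0,0,0],0.4],
  ],
)

```text
time: 11.1
ee_pos: [0.5911, -0.0372, 0.0729]
tcp_rot: [180.0, -45.0, 1.6]
wrist_force: [-3.7, 0.4, 2.3]
opening: 0.0511
grasp_force: 2.0
```

Call:
play_rows(
  increments=[
    [[0.2,0,0.2],[0,0,0],0.4],
    [[0.4,0,0.4],[0,0,0],0.4],
    [[0.6,0,0.6],[0,0,0],0.4],
    [[0.8,0,0.8],[0,0,0],0.4],
  ],
)

```text
time: 11.5
ee_pos: [0.5922, -0.0372, 0.0729]
tcp_rot: [180.0, -45.0, 1.6]
wrist_force: [-5.4, 0.1, 2.1]
opening: 0.0513
grasp_force: 2.2
```

Call:
play_rows(
  increments=[
    [[0.2,0,0.2],[0,0,0],0.4],
    [[0.4,0,0.4],[0,0,0],0.4],
    [[0.6,0,0.6],[0,0,0],0.4],
  ],
)

```text
time: 11.8
ee_pos: [0.593, -0.0372, 0.0729]
tcp_rot: [180.0, -45.0, 1.6]
wrist_force: [-4.2, -0.0, 2.5]
opening: 0.0512
grasp_force: 2.1
```

Call:
play_rows(
  increments=[
    [[0.2,0,0.2],[0,0,0],0.4],
    [[0.4,0,0.4],[0,0,0],0.4],
    [[0.6,0,0.6],[0,0,0],0.4],
  ],
)

```text
time: 12.1
ee_pos: [0.5939, -0.0371, 0.0729]
tcp_rot: [180.0, -45.0, 1.6]
wrist_force: [-3.6, 0.1, 2.4]
opening: 0.0513
grasp_force: 1.8
```

Call:
play_rows(
  increments=[
    [[0.2,0,0.2],[0,0,0],0.4],
    [[0.4,0,0.4],[0,0,0],0.4],
    [[0.6,0,0.6],[0,0,0],0.4],
  ],
)

```text
time: 12.4
ee_pos: [0.5947, -0.0371, 0.0729]
tcp_rot: [180.0, -45.0, 1.6]
wrist_force: [-4.1, 0.1, 2.2]
opening: 0.0512
grasp_force: 1.6
```

Call:
play_rows(
  increments=[
    [[0.2,0,0.2],[0,0,0],0.4],
    [[0.4,0,0.4],[0,0,0],0.4],
    [[0.6,0,0.6],[0,0,0],0.4],
  ],
)

```text
time: 12.7
ee_pos: [0.5956, -0.0371, 0.0729]
tcp_rot: [180.0, -45.0, 1.6]
wrist_force: [-3.5, 0.0, 1.8]
opening: 0.0508
grasp_force: 1.5
```

Call:
play_rows(
  increments=[
    [[0.2,0,0.2],[0,0,0],0.4],
    [[0.4,0,0.4],[0,0,0],0.4],
  ],
)

```text
time: 12.9
ee_pos: [0.5961, -0.0371, 0.0729]
tcp_rot: [180.0, -45.0, 1.6]
wrist_force: [-3.2, -0.6, 3.0]
opening: 0.0513
grasp_force: 1.9
```

Call:
play_rows(
  increments=[
    [[0.2,0,0.2],[0,0,0],0.4],
    [[0.4,0,0.4],[0,0,0],0.4],
  ],
)

```text
time: 13.1
ee_pos: [0.5967, -0.0371, 0.0728]
tcp_rot: [180.0, -45.0, 1.6]
wrist_force: [-2.8, -0.0, 1.0]
opening: 0.0514
grasp_force: 1.8
```

Call:
play_rows(
  increments=[
    [[0.2,0,0.2],[0,0,0],0.4],
    [[0.4,0,0.4],[0,0,0],0.4],
  ],
)

```text
time: 13.3
ee_pos: [0.5973, -0.0371, 0.0729]
tcp_rot: [180.0, -45.0, 1.6]
wrist_force: [-3.2, -0.7, 1.7]
opening: 0.0516
grasp_force: 1.5
```

Call:
play_rows(
  increments=[
    [[0.2,0,0.2],[0,0,0],0.4],
    [[0.4,0,0.4],[0,0,0],0.4],
  ],
)

```text
time: 13.5
ee_pos: [0.5977, -0.037, 0.0728]
tcp_rot: [180.0, -44.9, 1.6]
wrist_force: [-12.0, 0.5, 5.7]
opening: 0.0515
grasp_force: 5.5
```

Call:
play_rows(
  increments=[
    [[0.2,0,0.2],[0,0,0],0.4],
    [[0.4,0,0.4],[0,0,0],0.4],
  ],
)

```text
time: 13.7
ee_pos: [0.5979, -0.037, 0.0726]
tcp_rot: [180.0, -44.9, 1.6]
wrist_force: [-21.0, 0.6, 10.5]
opening: 0.0511
grasp_force: 10.2
```

That last pair of steps built up too much force, because I batched calls without reading the result between them. I'll ease off to a light touch right away.

Call:
play_rows(
  increments=[
    [[-0.6,0,-0.6],[0,0,0],0.4],
    [[-0.6,0,-0.6],[0,0,0],0.4],
  ],
)

```text
time: 13.9
ee_pos: [0.5975, -0.037, 0.0728]
tcp_rot: [180.0, -45.0, 1.6]
wrist_force: [-1.3, 0.4, -0.2]
opening: 0.051
grasp_force: 0.7
```

Call:
play_rows(
  increments=[
    [[0.15,0,0.15],[0,0,0],0.4],
    [[0.15,0,0.15],[0,0,0],0.4],
  ],
)

```text
time: 14.1
ee_pos: [0.5976, -0.037, 0.0727]
tcp_rot: [180.0, -44.9, 1.6]
wrist_force: [-5.8, -0.5, 2.7]
opening: 0.0511
grasp_force: 3.3
```

Call:
play_rows(
  increments=[
    [[0,0,0],[0,0,0],0.4],
    [[0,0,0],[0,0,0],0.4],
    [[0,0,0],[0,0,0],0.4],
    [[0,0,0],[0,0,0],0.4],
    [[0,0,0],[0,0,0],0.4],
    [[0,0,0],[0,0,0],0.4],
    [[0,0,0],[0,0,0],0.4],
    [[0,0,0],[0,0,0],0.4],
  ],
)

```text
time: 14.9
ee_pos: [0.5976, -0.0371, 0.0727]
tcp_rot: [180.0, -44.9, 1.6]
wrist_force: [-6.0, 1.0, 4.1]
opening: 0.0515
grasp_force: 3.2
```

Run:
```python
from m import *
o=pin("w4")
```

```text
where [ 0.0354 -0.0094  0.0712] F [-6.   1.   4.1] t 14.9 rot [179.97 -44.93   1.61]
pin n 17328 ((0.05960796773433685, -0.007479265332221985), (0.04972037300467491, 0.10291410982608795), 0.1431760936975479) zmax 0.0979456413176046
```

View pics/w4.png

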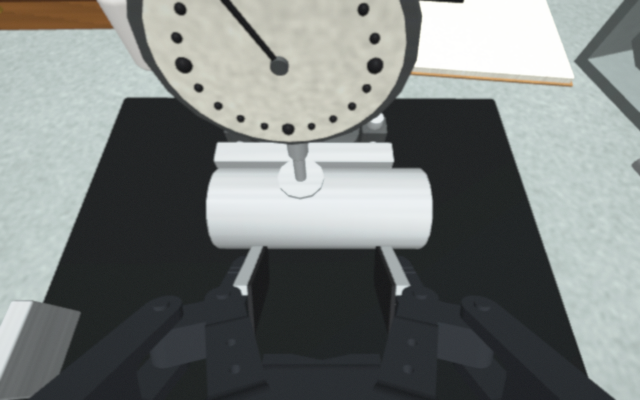

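The pin sits square under the plunger at about (318,208), against the bar at (305,155). The touch has been held for about 0.8 s, so I'll back off.

Call:
play_rows(
  increments=[
    [[-0.5,0,-0.5],[0,0,0],0.4],
    [[-1.5,0,-1.5],[0,0,0],0.4],
    [[-4,0,-4],[0,0,0],0.4],
    [[-9,0,-9],[0,0,0],0.4],
    [[-16,0,-16],[0,0,0],0.4],
    [[-24,0,-24],[0,0,0],0.4],
    [[-32,0,-32],[0,0,0],0.4],
    [[-40,0,-40],[0,0,0],0.4],
    [[-40,0,-40],[0,0,0],0.4],
    [[-40,0,-40],[0,0,0],0.4],
  ],
)

```text
time: 15.95
ee_pos: [0.5414, -0.0387, 0.0734]
tcp_rot: [179.9, -45.0, 1.6]
wrist_force: [0.5, 0.6, 0.8]
opening: 0.0516
grasp_force: 0.0
```

Run:
```python
from m import *
o=pin()
p0=np.array(o["ee_pos"]);R0=R.from_euler('xyz',o["tcp_rot"],degrees=True)
print(p0,o["q"])
# waypoint 1: tilt 0 yaw 1.5, tcp (.50,-.05,.22)
def rr(T,rpy): 
    Rt=R.from_euler('xyz',rpy,degrees=True); return np.round(R0.inv().apply(np.array(T)-p0)*1000,1).tolist(),np.round(np.degrees((R0.inv()*Rt).as_rotvec()),1).tolist()
print(rr([.50,-.05,.22],[180,-10,1.5])); print(rr([.49,-.12,.20],[180,0,1.5])); print(rr([.4429,-.3636,.13],[180,0,1.5]))
im,d=camera("top"); v,u=np.mgrid[0:400,0:640]; P=unproj("top",u,v,d); 
X=(P[...,:2]-C)@ex;Y=(P[...,:2]-C)@ey
m=(abs(X-.05)<.05)&(abs(Y)<.07)&(P[...,2]>.07)&(P[...,2]<.094)
print(cv2.minAreaRect(np.c_[X[m],Y[m]].astype(np.float32)),np.percentile(X[m],[2,50,98]))
print("key",np.median(P[216:223,449:455].reshape(-1,3),0))
```

```text
where [-0.0209 -0.0096  0.072 ] F [0.5 0.6 0.8] t 15.95 rot [179.95 -45.02   1.62]
pin n 2396 ((0.03621886298060417, -0.009003575891256332), (0.09950652718544006, 0.005744126625359058), 89.9933853149414) zmax 0.08750690248751748
[ 0.54135857 -0.03868512  0.07340992] [ -7.06334631 -36.12664425 -55.19076097  26.23603097   6.08077729
 173.8386225 ]
([74.3, 10.3, -133.1], [-0.0, -35.0, 0.1])
([51.6, 79.9, -127.3], [0.0, -45.0, 0.1])
([-36.0, 322.1, -115.8], [0.0, -45.0, 0.1])
((0.06615586578845978, -0.007187396287918091), (0.06741580367088318, 0.10236794501543045), 0.005720109213143587) [0.03297884 0.04596974 0.09781242]
key [ 0.4427225  -0.36356204  0.05059197]
```

Call:
play_rows(
  increments=[
    [[30,4,-52],[0,-8,0],0.4],
    [[55,8,-95],[0,-16,0],0.6],
    [[70,10,-125],[0,-25,0],1],
    [[74,10,-133],[0,-35,0],1],
    [[51.6,80,-127],[0,-42,0],1],
    [[25,160,-123],[0,-45,0],1],
    [[-5,240,-120],[0,-45,0],1],
    [[-36,322,-116],[0,-45,0],1],
    [[-36,322,-116],[0,-45,0],1],
    [[-36,322,-116],[0,-45,0],1],
    [[-36,322,-116],[0,-45,0],1],
    [[-36,322,-116],[0,-45,0],1],
    [[-36,322,-116],[0,-45,0],1],
    [[-36,322,-116],[0,-45,0],1],
    [[-36,322,-116],[0,-45,0],1],
  ],
)

```text
time: 17.55
ee_pos: [0.4435, -0.3627, 0.1302]
tcp_rot: [180.0, 0.0, 1.7]
wrist_force: [-0.5, -0.5, 0.8]
opening: 0.0
grasp_force: 0.0
```

Run:
```python
from h import *
o=telemetry.get_obs(); im,d=camera("wrist"); cv2.imwrite("pics/w5.png",im[:,:,::-1])
p0=np.array(o["ee_pos"]);R0=R.from_euler('xyz',o["tcp_rot"],degrees=True); print(p0,o["tcp_rot"],o["opening"],o["wrist_force"])
v,u=np.mgrid[0:400,0:640]; P=unproj("wrist",u,v,d,calibration("wrist"),o)
t=(P-p0)@R0.as_matrix()
m=(d>0)&(P[...,2]>.042)&(P[...,2]<.058)&(np.hypot(P[...,0]-.443,P[...,1]+.3636)<.03)
print("key",m.sum(),P[m].mean(0),np.ptp(P[m],axis=0),np.median(P[m][:,2]),cv2.minEnclosingCircle(P[m][:,:2].astype(np.float32)))
print("tip z",t[(d>0)&(abs(t[...,1])<.03)&(abs(t[...,0])<.02)&(t[...,2]<.03)][:,2].max())
print(R0.inv().apply(np.array([.4428,-.3636,.0705])-p0)*1000)
```

```text
[ 0.4434564  -0.3626898   0.13015568] [1.79952383e+02 9.93978829e-03 1.67678667e+00] 4.550498939285978e-05 [-0.51617661 -0.45036829  0.82738776]
key 1424 [ 0.44624661 -0.36530486  0.04902224] [0.02910036 0.02907046 0.00950647] 0.049300960144173046 ((0.44490528106689453, -0.3653680086135864), 0.015041712671518326)
tip z 0.015181159405331438
[-0.67240157  0.8410264  59.65652163]
```

View pics/w5.png

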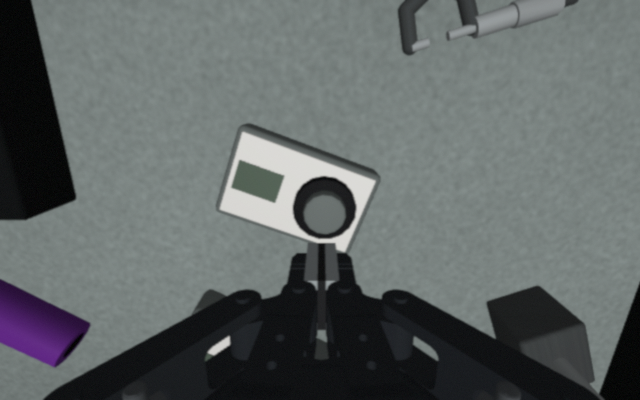

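The key is at about (325,212) on the small box, centred near (0.445, -0.365), directly under the shut fingers.

Call:
play_rows(
  increments=[
    [[1,2,25],[0,0,0],1],
    [[1,2,45],[0,0,0],1],
    [[1,2,54],[0,0,0],1],
    [[1,2,57],[0,0,0],1],
    [[1,2,59],[0,0,0],1],
    [[1,2,60],[0,0,0],1],
    [[1,2,61],[0,0,0],1],
  ],
)

```text
time: 18.3
ee_pos: [0.4442, -0.3657, 0.0696]
tcp_rot: [179.9, -0.0, 1.6]
wrist_force: [0.3, -0.6, 0.3]
opening: -0.0002
grasp_force: 0.0
```

Call:
play_rows(
  increments=[
    [[0,0,1],[0,0,0],1],
    [[0,0,2],[0,0,0],1],
    [[0,0,3],[0,0,0],1],
    [[0,0,4],[0,0,0],1],
  ],
)

```text
time: 18.7
ee_pos: [0.444, -0.3656, 0.0651]
tcp_rot: [179.9, 0.0, 1.6]
wrist_force: [0.9, 0.9, 3.4]
opening: -0.0
grasp_force: 1.5
```

Call:
play_rows(
  increments=[
    [[0,0,0.8],[0,0,0],1],
    [[0,0,1.6],[0,0,0],1],
    [[0,0,2.2],[0,0,0],1],
  ],
)

```text
time: 19.0
ee_pos: [0.444, -0.3656, 0.0627]
tcp_rot: [179.9, 0.0, 1.6]
wrist_force: [0.6, -0.6, 5.4]
opening: 0.0004
grasp_force: 2.2
```

Call:
play_rows(
  increments=[
    [[0,0,0.5],[0,0,0],1],
    [[0,0,1],[0,0,0],1],
    [[0,0,1],[0,0,0],1],
  ],
)

```text
time: 19.3
ee_pos: [0.444, -0.3656, 0.062]
tcp_rot: [179.9, 0.0, 1.6]
wrist_force: [-0.2, 0.1, 6.8]
opening: -0.0001
grasp_force: 3.4
```

Call:
play_rows(
  increments=[
    [[0,0,0.4],[0,0,0],1],
    [[0,0,0.4],[0,0,0],1],
    [[0,0,0.4],[0,0,0],1],
    [[0,0,0.4],[0,0,0],1],
  ],
)

```text
time: 19.7
ee_pos: [0.444, -0.3657, 0.062]
tcp_rot: [179.9, -0.0, 1.6]
wrist_force: [-0.6, 1.2, 9.6]
opening: -0.0002
grasp_force: 4.8
```

The key has bottomed: the force is rising with no further travel. Releasing it and checking.

Call:
play_rows(
  increments=[
    [[0,0,-3],[0,0,0],1],
    [[0,0,-10],[0,0,0],1],
    [[0,0,-30],[0,0,0],1],
    [[0,0,-60],[0,0,0],1],
    [[0,0,-100],[0,0,0],1],
    [[0,0,-120],[0,0,0],1],
    [[0,0,-120],[0,0,0],1],
    [[0,0,-120],[0,0,0],1],
    [[0,0,-120],[0,0,0],1],
  ],
)

```text
time: 20.6
ee_pos: [0.4433, -0.3649, 0.1794]
tcp_rot: [-179.9, 0.2, 1.6]
wrist_force: [0.0, 1.1, -0.2]
opening: 0.0003
grasp_force: 0.0
```

Run:
```python
from h import *
im,d=camera("top"); cv2.imwrite("pics/t2.png",cv2.resize(im[105:235,290:480,::-1],None,fx=4,fy=4,interpolation=cv2.INTER_CUBIC)); v,u=np.mgrid[0:400,0:640]; P=unproj("top",u,v,d)
X=(P[...,:2]-C)@ex;Y=(P[...,:2]-C)@ey
m=(abs(X-.05)<.05)&(abs(Y)<.07)&(P[...,2]>.07)&(P[...,2]<.094)
print(np.percentile(X[m],[2,50,98]),Y[m].min(),Y[m].max())
print(telemetry.get_obs()["wrist_force"])
print(workorder.job_done())
```

```text
[0.03297782 0.04612716 0.09757188] -0.05924156746282252 0.04400309179796538
[-0.48205962 -0.2024445  -0.46665815]
the job is handed in; nothing more can be done
None
```

I handed the job in with every step carried out, but it may be judged failed: for about 0.2 s at first contact my push on the pin reached about 21 N, so the back stop may have taken more than its 12 N limit before I eased off to 6 N, held about 0.8 s, backed off and pressed the data key fully down (pin still in place in the last picture).

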